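Click the block carrier into the registration jig

ROBOT

A 6-joint arm with a two-finger parallel gripper is mounted at the origin on a cart in front of the work surface, level with it; the furniture and walls round the work are solid. World frame = base frame: x ahead of the robot, y to its left, z up, the work surface at z = 0. Lengths are in m, angles in rad, forces in N, time in s.
With the tool pointing down it reaches from about 0.35 to 0.775 m from the base axis. Payload 5.5 kg.
Tool frame: the origin (TCP) lies midway between the tips of the shut fingers; the grasp point (between the pads) lies 19 mm behind it; z points along the fingers, y is the direction in which the jaws open and shut (so a half turn about z gives the same grasp; the last joint's range is limited). The gripper opens to 85 mm and grips with 20 to 120 N. Pads are 22 mm wide; open, the fingers measure 114 mm over their backs; the gripper's body (76 mm by 85 mm) begins 54 mm behind the grasp point. The pads swing forward as they close: fully open they stand 13 mm farther back than shut.
Start: joints at [0.997, 0.313, 0.046, 1.304, 0, 1.431], TCP at [0.242, 0.522, 0.231] pointing down, gripper open.
Joint ranges: [-2.76, 2.76], [-0.86, 1.69], [-1.03, 1.26], [-2.2, 2.34], [-1.47, 1.5], [-3.14, 3.14]. Speed limits (rad/s): [2.57, 2.57, 3.14, 3.14, 3.14, 3.14].

INTERFACE

Orientations are given as a unit quaternion [x, y, z, w].
In Python, from station import status, cams, bot gives the robot as it stands.
- The arm moves only by the tool send_rows, never from a script. Its argument "increments" is a list of rows, each a list of 7 numbers: the finger opening in cm, from 0 to 8.54, then the shift along the tool's x, y, z in cm, then the turn, a rotation vector about the tool's x, y, z in degrees. A call has exactly 5 rows; each row is the pose to reach, as a shift and turn from the pose commanded when the call began, along the tool's axes at that moment; what a row does not reach only later rows make up. A row lasts 1/10 s, in which the tool goes at most 50 mm and 8.59 degrees, less where a joint would pass 70% of its speed; a pose out of reach is approached as far as the arm can. A call with a gripper value outside its range is refused whole. The fingers move at their own pace and stop on an object; "force" is the grip in N (left out, the last holds). Time passes only in rows, so rows that repeat a pose let the fingers close, or fill a call up. It gives the time, the measured TCP pose, the force and the opening at its end, in the units of the state.
- status.state(): the state, without advancing time (a new reading comes with each control period).
- cams.camera(name): name is "side" or "top"; returns a dict with "img" (400x640x3 uint8, blue, green, red), "camera_matrix" (3x3 intrinsics, pixels), "distortion" ([k1, k2, p1, p2, k3] as OpenCV has them; the pictures are not rectified), "pose" (4x4, takes a point from camera to world coordinates). Camera axes: x right, y up, looking along -z (the intrinsics and any distortion apply to the point x, -y, -z); pixel columns grow to the right and rows downward; lengths in m; the calibration is good to about 2 mm. A picture is of the moment at which its call begins. There is no depth.
- bot.sign_off(): hands the job in, once; it reports no verdict.
The state is a dict: "time_s": time; "q": joint angles; "joint_velocities": joint speeds; "tau": joint torques, N m; "ee_pos": TCP position; "tcp_rot": TCP orientation; "contact_force": force on the tool from outside, world axes, zero at the start; "ft_torque": the same for the moment, N m; "opening": finger opening in m.
Only numpy, scipy, OpenCV 4.12 (cv2) and the standard library are available. Lean on these libraries where they do the work, as an engineer would, in place of code of your own. Each camera call takes 0.05 s, during which the arm holds its last target.

TASK

Take the block carrier by its wooden grip and slide it, nose first, into the dovetail rails of the registration jig until the sprung catch clicks down behind its ridge, feeling for the stop and never forcing it. Then, still holding the grip, tug it back firmly to prove that the catch holds, and let go, leaving it locked fully home in the jig and the other things on the desk undisturbed.

Things in the scene. Friction and masses are not known exactly. Their poses are not given: they have to be found in the camera images.
- carrier_grip (a point): Centre of the wooden grip of the loose block carrier. The grip is an upright block 34 mm long (x), 22 mm wide (y), 54 mm tall, standing on the carrier's plate; this point is 37 mm above the plate's underside and 37 mm behind the plate's centre, 27 mm below the grip's top. x points to the nose, which is 97 mm ahead of this point; z up.
- carrier: The whole carrier, 0.2 to 0.42 kg: aluminium dovetail plate 120 mm long (x, nose at +x), 58 mm wide at the underside narrowing to 47 mm on top, 10 mm thick. Origin under the plate's centre, z up. Its front half bears a small blue relief block (18 mm high over the underside) and, 40 to 58 mm ahead of the origin, a steel ridge 6.5 mm high over the plate with a ramp to the nose.
- jig_mouth (a point): Mouth of the jig's dovetail rails: on the channel floor, 12 mm above the desk, midway between the rails where they begin. x is the direction in which the carrier slides in, z up. The channel is 59.8 mm wide at its floor (0.9 mm play each side, about 1.5 mm upwards); the rails are 88 mm long and stand 12.5 mm above the floor.
- jig: The jig, fixed to the desk; origin on the desk below the mouth, x = sliding direction. Its flat floor (100 mm wide) starts 120 mm before the mouth; on it two guides 10 mm high narrow from 75 mm apart, 62 mm before the mouth, to 61 mm, 15 mm before it, where flared flanks begin: set the carrier down with its nose 25 mm or more before the mouth. Over 15 N between carrier and end block is forcing.
- catch (a joint): Height in m by which the sprung catch (red head, under the blue bridge, tops 68 and 57 mm above the desk) is lifted: 0 = down (at rest, and when locked behind the ridge), about 0.0055 while the ridge passes under it, which takes a push of up to about 6 N. Locked, the carrier has about 2 mm of play and the catch holds any careful pull; tug with 5 to 10 N.
- stop_nominal (a point): Unmarked point on the channel floor, 48 mm beyond the mouth: the catch clicks when the carrier's grip centre is over it, give or take 25 mm. The end block with bridge, catch and black rubber buffer is adjustable and its setting is not measured: feel for it. 2 mm after the click the nose meets the buffer, which yields 4 mm while its force rises to 10 N, then it is hard.
- masking_tape_mid (a point): Bystander: roll of beige masking tape lying flat, 102 mm across, 25 mm tall; point half-way up at its centre.
- wood_stamp_mid (a point): Bystander: small black-topped wooden peg stamp, 20 mm across, 35 mm tall; point half-way up.
- rubber_eraser_mid (a point): Bystander: white and blue eraser, 21 x 42 x 13 mm; point half-way up.

How it is judged:
By the outcome, as a careful person would: the job done as asked, in the order asked, and still so for the second after the job is handed in, with the robot touching nothing.
It also fails if it takes over 61 s, if anything falls off the work surface, if the arm or the gripper's body presses on something with over 40 N, if the wrist force passes 120 N, or if a joint passes its speed limit or range.

## Working session

There is one attempt and no reset: what is moved stays moved. The work goes in short steps, Python scripts to look and compute and a tool call to move; the robot and the scene stay as the last step left them, time stands still between calls to the robot, and variables do not carry over. Pictures are saved under pics/ and viewed, and the job is handed in when it is done.

Besides the shell and the picture viewer there is one more tool, called after ">>>" as a command line: name --pt "numbers of a row" for each row, then --argument value for the rest. send_rows: Moves the arm, as the interface text tells. Its arguments: {"type":"object","properties":{"increments":{"type":"array"},"force":{"type":"number"}},"required":["increments"]}

```bash
mkdir -p pics; ls; python3 - <<'E'
from station import status,cams
import cv2,numpy as np
s=status.state()
for k,v in s.items(): print(k,np.round(v,4))
for n in("side","top"):
    c=cams.camera(n); cv2.imwrite(f"pics/{n}0.png",c["img"]); print(n,c["camera_matrix"],c["distortion"],c["pose"])
E
```

```text
pics
time_s 0.0
q [ 0.9974  0.314   0.045   1.3036 -0.      1.4312]
joint_velocities [ 0.0024  0.0011  0.0002 -0.0004 -0.     -0.0015]
tau [ 3.00000e-03 -4.80627e+01  2.98534e+01  1.92000e-02  2.00000e-04
  0.00000e+00]
ee_pos [0.2414 0.5213 0.2304]
tcp_rot [ 2.152e-01  9.766e-01 -8.000e-04 -3.000e-04]
contact_force [ 0.3237  0.132  -0.2638]
ft_torque [-0.0172 -0.0322  0.0039]
opening 0.0853
side [[421.78256232   0.         319.31321668]
 [  0.         421.78256232 196.3461606 ]
 [  0.           0.           1.        ]] [-0.0432252  0.         0.         0.         0.       ] [[-0.99595277  0.00848268 -0.08947697  0.45061742]
 [-0.08553634 -0.39514031  0.9146298   1.09435402]
 [-0.02759745  0.91858161  0.39426667  0.53855842]
 [ 0.          0.          0.          1.        ]]
top [[421.81294062   0.         316.78920627]
 [  0.         421.81294062 198.51327925]
 [  0.           0.           1.        ]] [0.03203198 0.         0.         0.         0.        ] [[-0.01208369  0.99476724 -0.10145011  0.4609562 ]
 [-0.99990025 -0.01127908  0.00850095 -0.02039674]
 [ 0.0073122   0.10154271  0.99480431  1.2346793 ]
 [ 0.          0.          0.          1.        ]]
```

View pics/side0.png

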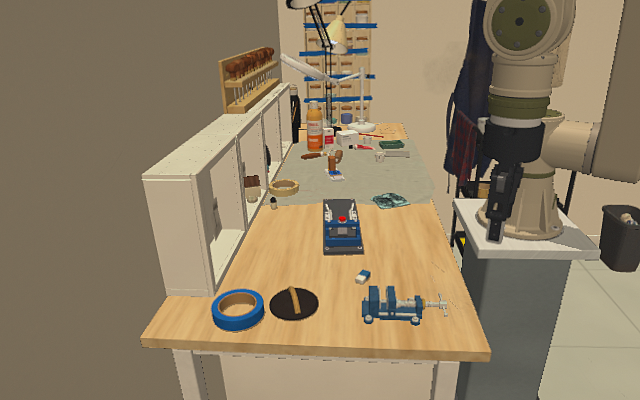

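View pics/top0.png

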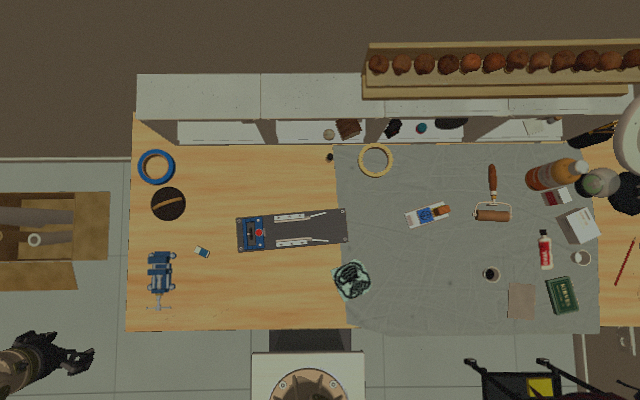

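The top view shows the jig at px (237-347, 205-250), with its end block to the left. The carrier is at about (428,214), the tape at (375,160), the stamp at (330,156) and the eraser at (202,252). Next I'll enlarge crops.

```bash
python3 - <<'E'
import cv2
t=cv2.imread("pics/top0.png"); s=cv2.imread("pics/side0.png")
def crop(i,x,y,w,h,f,n):
    cv2.imwrite(n,cv2.resize(i[y:y+h,x:x+w],None,fx=f,fy=f,interpolation=cv2.INTER_CUBIC))
crop(t,390,185,80,60,10,"pics/t_car.png")
crop(t,230,195,130,65,6,"pics/t_jig.png")
crop(s,300,140,80,60,10,"pics/s_car.png")
crop(s,305,185,80,75,8,"pics/s_jig.png")
E
```

```text
(no output)
```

View pics/t_car.png

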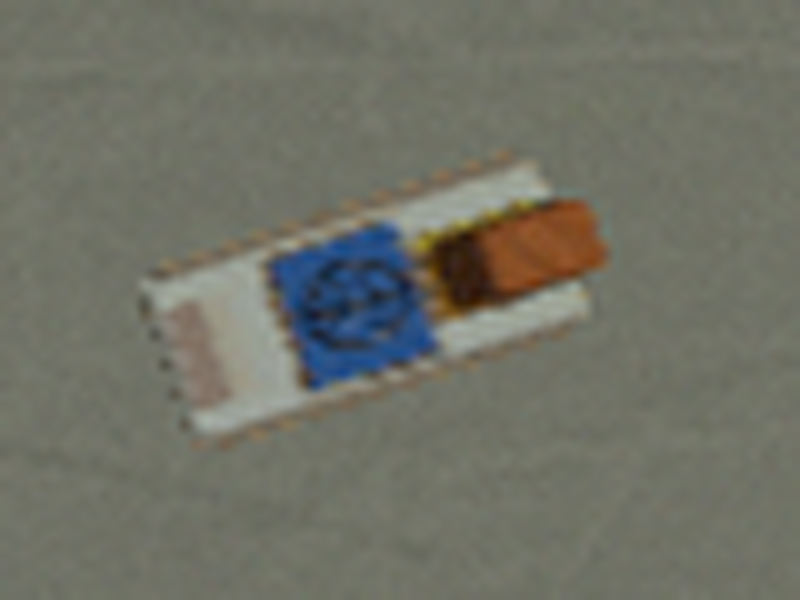

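View pics/t_jig.png

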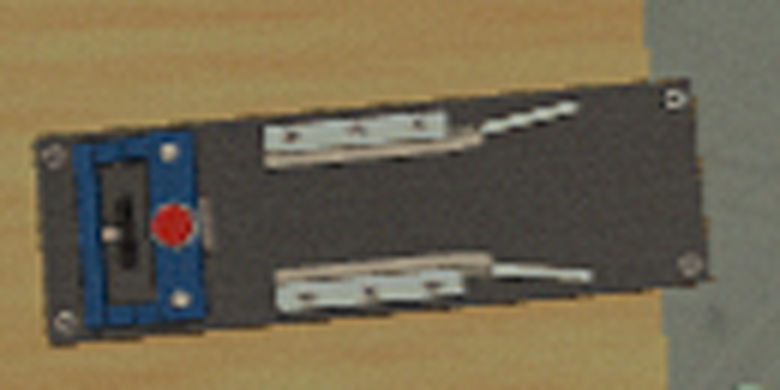

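View pics/s_car.png

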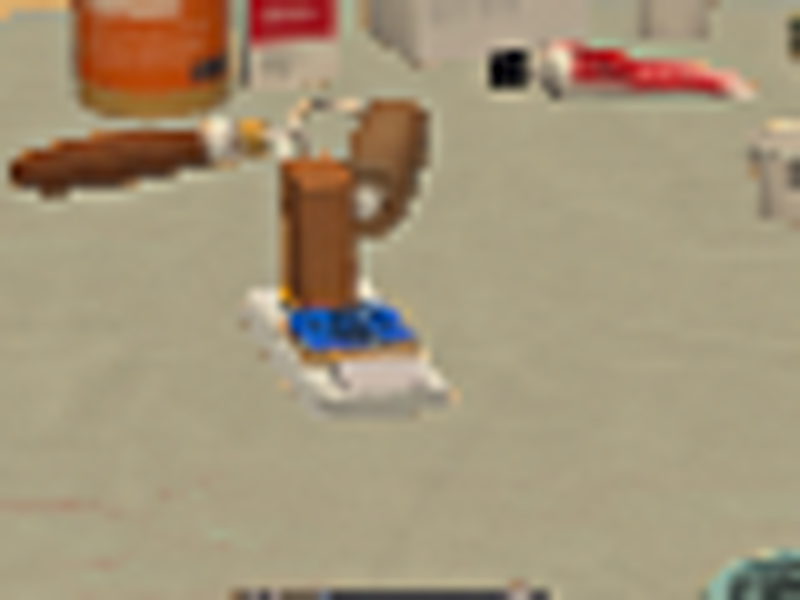

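View pics/s_jig.png

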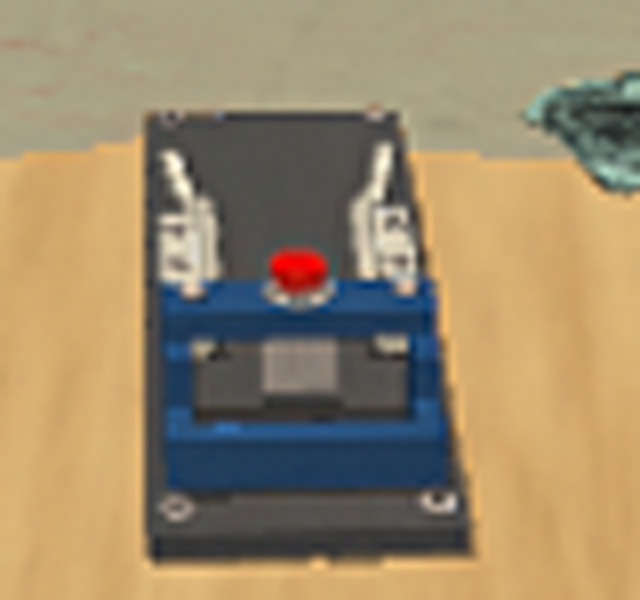

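```bash
cat > h.py <<'E'
import numpy as np,cv2
from scipy.optimize import least_squares
from station import status,cams
CAL={}
def cal(n):
    if n not in CAL: CAL[n]=cams.camera(n)
    return CAL[n]
def proj(n,P):
    c=cal(n);T=np.linalg.inv(c["pose"]);p=(T[:3,:3]@np.atleast_2d(P).T).T+T[:3,3]
    p=p*[1,-1,-1]
    return cv2.projectPoints(p.reshape(-1,1,3),np.zeros(3),np.zeros(3),c["camera_matrix"],np.array(c["distortion"]))[0].reshape(-1,2)
def up(c,f,x0,y0):
    return (np.array(c,float)+.5)/f-.5+[x0,y0]
def xf(p,L):
    x,y,z,a=p;c,s=np.cos(a),np.sin(a);L=np.atleast_2d(L)
    return np.c_[x+c*L[:,0]-s*L[:,1],y+s*L[:,0]+c*L[:,1],z+L[:,2]]
def fit(obs,p0):
    # obs: list of (cam, local, pixel)
    def r(p): return np.concatenate([proj(n,xf(p,l))[0]-px for n,l,px in obs])
    s=least_squares(r,p0,loss="soft_l1");return s.x,r(s.x).reshape(-1,2)
E
cat > m1.py <<'E'
from h import *
np.set_printoptions(precision=4,suppress=True)
t=lambda c:up(c,10,390,185); s=lambda c:up(c,10,300,140)
G=np.array([-.037,0,.064])
obs=[("top",[.06,-.0265,.005],t((147,285))),]
obs=[
("top",[.06,.029,0],t((205,442))),("top",[.06,-.029,0],t((142,285))),
("top",[-.06,-.0235,.01],t((535,163))),("top",[-.06,.0235,.01],t((590,312))),
("top",[-.054,-.011,.064],t((588,200))),("top",[-.054,.011,.064],t((606,260))),("top",[-.02,-.011,.064],t((488,238))),("top",[-.02,.011,.064],t((495,302))),
("side",[-.02,-.011,.064],s((289,180))),("side",[-.02,.011,.064],s((356,182))),
("side",[.06,.029,0],s((452,402))),("side",[.06,-.029,0],s((318,412))),
("side",[-.02,-.011,.01],s((292,308))),("side",[-.02,.011,.01],s((357,304))),
]
# y-local sign test: nose dir +y world roughly => local y = -x world. top image up=+x, so local +y is down
p,r=fit(obs,[.42,-.27,0,np.pi/2]);print("carrier",p,np.degrees(p[3]));print(r)
t=lambda c:up(c,6,230,195); s=lambda c:up(c,8,305,185)
obs=[
("top",[-.12,-.05,.012],t((688,80))),("top",[-.12,.05,.012],t((708,281))),
("top",[0,-.0375,.0245],t((447,123))),("top",[0,.0375,.0245],t((465,282))),
("side",[-.12,-.05,.012],s((148,113))),("side",[-.12,.05,.012],s((398,113))),
]
obs=[o for i,o in enumerate(obs) if i not in(2,3)]
L=1.0
def r(q):
    p=q[:4];o=obs+[("top",[q[4],-.05,.012],t((36,136))),("top",[q[4],.05,.012],t((50,343))),("side",[q[4],-.05,.012],s((152,535))),("side",[q[4],.05,.012],s((470,535)))]
    return np.concatenate([proj(n,xf(p,l))[0]-px for n,l,px in o])
S=least_squares(r,[.4,0,0,np.pi/2,.2],loss="soft_l1");p=S.x
print("jig",p,np.degrees(p[3]));print(r(p).reshape(-1,2))
for l in([0,-.0299,.0245],[0,.0299,.0245],[.088,-.0299,.0245],[-.015,-.0305,.022]):
    print(l,(proj("top",xf(p[:4],l))[0]+.5-[230,195])*6-.5)
E
python3 m1.py
```

```text
carrier [ 0.5354 -0.3486  0.0016  1.8799] 107.70961304023383
[[-0.4832  1.8658]
 [-0.8761 -1.2815]
 [ 0.0881 -0.4797]
 [ 0.1984 -0.0702]
 [ 0.2562 -1.1432]
 [ 1.2112  0.3516]
 [-1.2723 -1.106 ]
 [ 0.7623  0.0008]
 [ 1.0193 -0.5722]
 [ 0.1848 -1.3393]
 [ 1.527   0.1306]
 [-0.9807  0.857 ]
 [ 0.9873  0.6468]
 [ 0.2731  0.4484]]
jig [ 0.4992  0.0047 -0.0034  1.6489  0.1977] 94.47534141212618
[[ 0.1207 -0.2941]
 [ 0.1395  0.5523]
 [-0.4276  0.721 ]
 [ 0.275   0.009 ]
 [-0.1319  0.1536]
 [-0.0371  0.2705]
 [-0.9723  0.1752]
 [ 0.2717 -0.6715]]
[0, -0.0299, 0.0245] [445.7313 140.0879]
[0, 0.0299, 0.0245] [456.6179 264.8824]
[0.088, -0.0299, 0.0245] [262.5977 156.5957]
[-0.015, -0.0305, 0.022] [476.8368 136.336 ]
```

```bash
sed -i 's/("top",\[.06,.029,0\],t((205,442))),("top",\[.06,-.029,0\],t((142,285)))/("top",[.06,.0235,.01],t((200,436))),("top",[.06,-.0235,.01],t((150,287)))/' m1.py
cat >> m1.py <<'E'
E
python3 m1.py | head -16; python3 - <<'E'
from h import *
# triangulate grip top centre and bystander heights quickly
def tri(a,b):
    f=lambda P:np.r_[proj("top",P)[0]-a,proj("side",P)[0]-b]
    s=least_squares(f,[.45,-.2,.05]);return s.x.round(4),np.abs(s.fun).max().round(2)
print("griptop",tri(up((547,250),10,390,185),up((319,171),10,300,140)))
print("redhead",tri(up((172,225),6,230,195),up((298,265),8,305,185)))
s=status.state();print(s["q"],s["ee_pos"],s["tcp_rot"],s["time_s"])
E
```

```text
carrier [ 0.5357 -0.348   0.002   1.8694] 107.11104508635393
[[-0.1854  0.288 ]
 [-0.4961 -0.2633]
 [ 0.0624 -0.4081]
 [ 0.0146  0.0591]
 [ 0.179  -1.074 ]
 [ 1.0566  0.449 ]
 [-1.3968 -1.1567]
 [ 0.5601 -0.0221]
 [ 0.9777 -0.6332]
 [ 0.1613 -1.3818]
 [ 1.2949  0.1414]
 [-1.2676  0.8091]
 [ 0.9464  0.5916]
 [ 0.25    0.4133]]
jig [ 0.4992  0.0047 -0.0034  1.6489  0.1977] 94.47534141212618
griptop (array([ 0.5459, -0.3857,  0.06  ]), np.float64(0.07))
redhead (array([0.489 , 0.1322, 0.0654]), np.float64(0.02))
[ 9.97387391e-01  3.13343263e-01  4.59445310e-02  1.30359901e+00
 -4.40119714e-05  1.43120831e+00] [0.24169022 0.52169734 0.23117792] [ 2.15213507e-01  9.76567015e-01 -1.02057228e-04 -1.45247267e-05] 0.4
```

```bash
cat >> h.py <<'E'
from scipy.spatial.transform import Rotation as R
def go(x,y,z,ty,p0=None,q0=None):
    "delta in cm/deg, tool axes, from given/measured pose; ty=angle of tool y in deg"
    s=status.state();p0=s["ee_pos"] if p0 is None else p0;q0=s["tcp_rot"] if q0 is None else q0
    A=R.from_quat(q0);a=np.radians(ty);Y=np.array([np.cos(a),np.sin(a),0]);Z=np.array([0,0,-1.]);X=np.cross(Y,Z)
    B=R.from_matrix(np.c_[X,Y,Z]);d=A.inv().apply(np.array([x,y,z])-p0)*100;r=(A.inv()*B).as_rotvec(degrees=True)
    print("d",d.round(2),"rot",r.round(2)," row20%",(d/5).round(2),(r/5).round(2));return B.as_quat()
E
python3 - <<'E'
from h import *
a=np.array([.242,.522,.231]);g=np.array([.546,-.384,.15])
pts=[a+(g-a)*f for f in(0,.25,.5,.75,1)];ang=[65.2,40,17.1,17.1,17.1]
q=None
for i in range(4):
    q=go(*pts[i+1],ang[i+1],p0=pts[i],q0=q)
E
```

```text
d [-16.42 -17.36   2.03] rot [-1.000e-02  0.000e+00  2.514e+01]  row20% [-3.28 -3.47  0.41] [-0.    0.    5.03]
d [-22.24  -8.74   2.02] rot [ 0.   0.  22.9]  row20% [-4.45 -1.75  0.4 ] [0.   0.   4.58]
d [-23.88   0.6    2.02] rot [0. 0. 0.]  row20% [-4.78  0.12  0.4 ] [0. 0. 0.]
d [-23.88   0.6    2.03] rot [0. 0. 0.]  row20% [-4.78  0.12  0.41] [0. 0. 0.]
```

>>> send_rows --pt "8.5 -3.3 -3.5 0.4 0 0 5" --pt "8.5 -6.6 -7.0 0.8 0 0 10" --pt "8.5 -9.9 -10.4 1.2 0 0 15" --pt "8.5 -13.1 -13.9 1.6 0 0 20" --pt "8.5 -16.4 -17.4 2.0 0 0 25.1" --force 40

```text
time_s: 0.9
ee_pos: [0.3175, 0.2934, 0.2113]
tcp_rot: [0.424, 0.906, 0.0, 0.0]
contact_force: [1.2, -0.0, -0.1]
opening: 0.085
```

>>> send_rows --pt "8.5 -4.4 -1.8 0.4 0 0 4.6" --pt "8.5 -8.9 -3.5 0.8 0 0 9.2" --pt "8.5 -13.3 -5.2 1.2 0 0 13.8" --pt "8.5 -17.8 -7.0 1.6 0 0 18.4" --pt "8.5 -22.2 -8.7 2.0 0 0 22.9"

```text
time_s: 1.4
ee_pos: [0.3939, 0.0671, 0.1915]
tcp_rot: [0.595, 0.804, 0.0, 0.0]
contact_force: [1.0, 0.5, 0.4]
opening: 0.085
```

>>> send_rows --pt "8.5 -4.8 0.1 0 0 0 0" --pt "8.5 -9.6 0.2 0 0 0 0" --pt "8.5 -14.4 0.4 0 0 0 0" --pt "8.5 -19.1 0.5 0 0 0 0" --pt "8.5 -23.9 0.6 0 0 0 0"

```text
time_s: 1.9
ee_pos: [0.4701, -0.1597, 0.1915]
tcp_rot: [0.594, 0.804, 0.0, 0.0]
contact_force: [0.4, 0.3, 0.6]
opening: 0.085
```

```bash
python3 -c "
from h import *
go(.5462,-.3845,.12,17.1)"
```

```text
d [-23.72   0.65   7.16] rot [0.04 0.01 0.02]  row20% [-4.74  0.13  1.43] [0.01 0.   0.  ]
```

>>> send_rows --pt "8.5 -4.7 0.1 1.0 0 0 0" --pt "8.5 -9.5 0.3 2.5 0 0 0" --pt "8.5 -14.2 0.4 4 0 0 0" --pt "8.5 -19.0 0.5 5.6 0 0 0" --pt "8.5 -23.7 0.6 7.2 0 0 0"

```text
time_s: 2.4
ee_pos: [0.5458, -0.3841, 0.1187]
tcp_rot: [0.594, 0.805, 0.0, 0.0]
contact_force: [0.6, 0.3, -0.2]
opening: 0.0853
```

```bash
python3 - <<'E'
from h import *
for n,x,y in(("side",290,110),("top",380,165)):
    c=cams.camera(n);cv2.imwrite(f"pics/{n}1.png",cv2.resize(c["img"][y:y+90,x:x+120],None,fx=6,fy=6,interpolation=cv2.INTER_CUBIC))
s=status.state();print(s["ee_pos"],s["tcp_rot"],s["time_s"])
E
```

```text
[ 0.54484167 -0.38679536  0.1138593 ] [ 5.95704474e-01  8.03201332e-01 -2.71405638e-04 -1.93057914e-03] 2.5
```

View pics/side1.png

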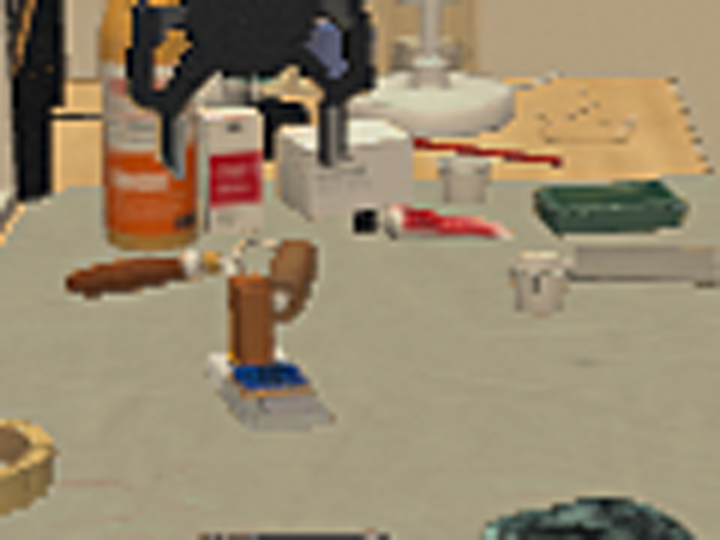

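View pics/top1.png

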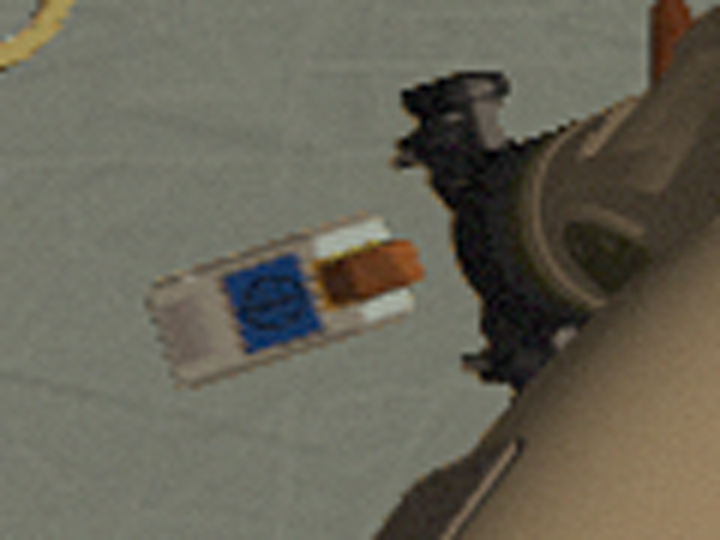

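```bash
python3 - <<'E'
from h import *
s=status.state();p=s["ee_pos"];A=R.from_quat(s["tcp_rot"])
print(s["time_s"],p,s["joint_velocities"])
for l in([0,0,0],[0,.05,-.02],[0,-.05,-.02],[0,.05,-.05],[0,-.05,-.05]):
    P=p+A.apply(l)
    print(l,P.round(3),((proj("side",P)[0]-[290,110]+.5)*6).round(),((proj("top",P)[0]-[380,165]+.5)*6).round())
E
```

```text
2.5 [ 0.54484167 -0.38679536  0.1138593 ] [ 0.04873545 -0.08617111 -0.06754401  0.06100624  0.02675752  0.0255029 ]
[0, 0, 0] [ 0.545 -0.387  0.114] [253. 197.] [429. 263.]
[0, 0.05, -0.02] [ 0.593 -0.372  0.134] [171. 172.] [405. 151.]
[0, -0.05, -0.02] [ 0.497 -0.401  0.134] [332. 158.] [482. 369.]
[0, 0.05, -0.05] [ 0.593 -0.372  0.164] [169. 123.] [428. 142.]
[0, -0.05, -0.05] [ 0.497 -0.401  0.164] [332. 110.] [507. 366.]
```

>>> send_rows --pt "8.5 0 0 2 0 0 0" --pt "8.5 0 0 4 0 0 0" --pt "8.5 0 0 6 0 0 0" --pt "8.5 0 0 8 0 0 0" --pt "8.5 0 0 9.7 0 0 0"

```text
time_s: 3.1
ee_pos: [0.5455, -0.3803, 0.0232]
tcp_rot: [0.593, 0.805, 0.0, 0.0]
contact_force: [-0.1, 0.3, -0.6]
opening: 0.0852
```

```bash
python3 - <<'E'
from h import *
for n,x,y in(("side",290,110),("top",380,165)):
    c=cams.camera(n);cv2.imwrite(f"pics/{n}2.png",cv2.resize(c["img"][y:y+90,x:x+120],None,fx=6,fy=6,interpolation=cv2.INTER_CUBIC))
s=status.state();print(s["ee_pos"],s["tcp_rot"],s["time_s"],s["contact_force"])
go(.5462,-.384,.022,17.1)
E
```

```text
[ 0.5440838  -0.37927181  0.02129648] [ 5.93184989e-01  8.05064147e-01  3.09112390e-04 -1.78674397e-03] 3.2 [-0.49872078  0.25754073  0.25999327]
d [-0.51  0.06 -0.07] rot [-0.09 -0.19  0.13]  row20% [-0.1   0.01 -0.01] [-0.02 -0.04  0.03]
```

View pics/side2.png

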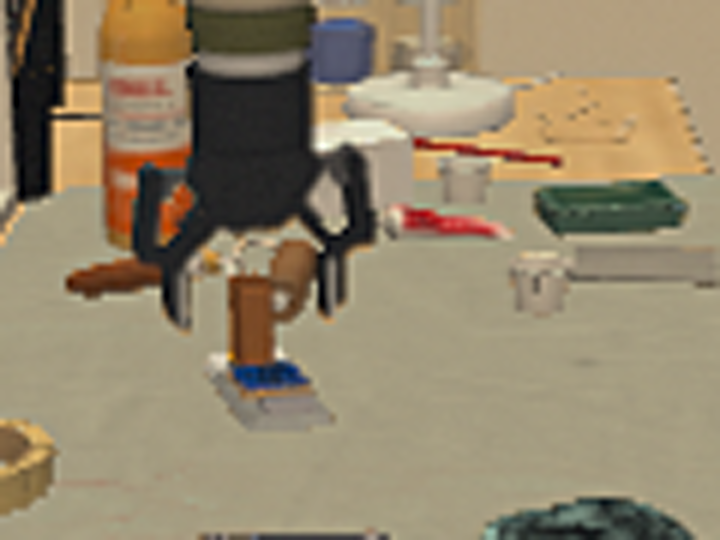

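View pics/top2.png

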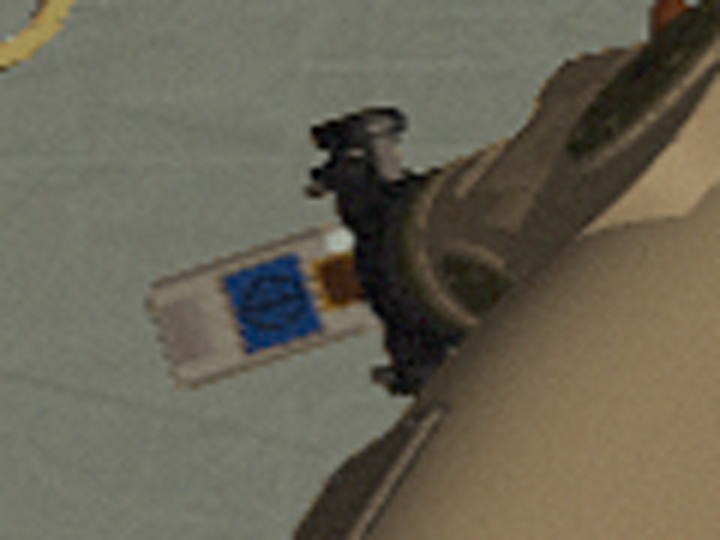

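The fingers straddle the grip evenly: tips at about (180,325) and (330,312), grip at 252. I'll close them.

>>> send_rows --pt "4 0 0 0 0 0 0" --pt "3 0 0 0 0 0 0" --pt "1.5 0 0 0 0 0 0" --pt "1.5 0 0 0 0 0 0" --pt "1.5 0 0 0 0 0 0" --force 50

```text
time_s: 3.7
ee_pos: [0.5459, -0.3824, 0.0234]
tcp_rot: [0.594, 0.805, 0.0, 0.001]
contact_force: [-0.0, 0.1, 4.3]
opening: 0.0216
```

>>> send_rows --pt "1.5 0 0 0 0 0 0" --pt "1.5 0 0 0 0 0 0" --pt "1.5 0 0 0 0 0 0" --pt "1.5 0 0 0 0 0 0" --pt "1.5 0 0 0 0 0 0"

```text
time_s: 4.2
ee_pos: [0.5459, -0.3824, 0.0234]
tcp_rot: [0.594, 0.805, 0.0, 0.001]
contact_force: [0.4, 1.6, 5.8]
opening: 0.0218
```

```bash
python3 - <<'E'
from h import *
for n,x,y in(("side",290,110),("top",380,165)):
    c=cams.camera(n);cv2.imwrite(f"pics/{n}3.png",cv2.resize(c["img"][y:y+90,x:x+120],None,fx=6,fy=6,interpolation=cv2.INTER_CUBIC))
s=status.state();print(s["ee_pos"],s["tcp_rot"],s["time_s"],s["contact_force"],s["opening"])
go(.546,-.384,.022,17.1)
E
```

```text
[ 0.54590575 -0.38242623  0.02339067] [5.93805078e-01 8.04608520e-01 2.81664190e-05 8.11120401e-04] 4.3 [0.49622782 1.18323255 5.49377646] 0.021520523797132225
d [-0.15 -0.04  0.14] rot [0.06 0.07 0.04]  row20% [-0.03 -0.01  0.03] [0.01 0.01 0.01]
```

View pics/side3.png

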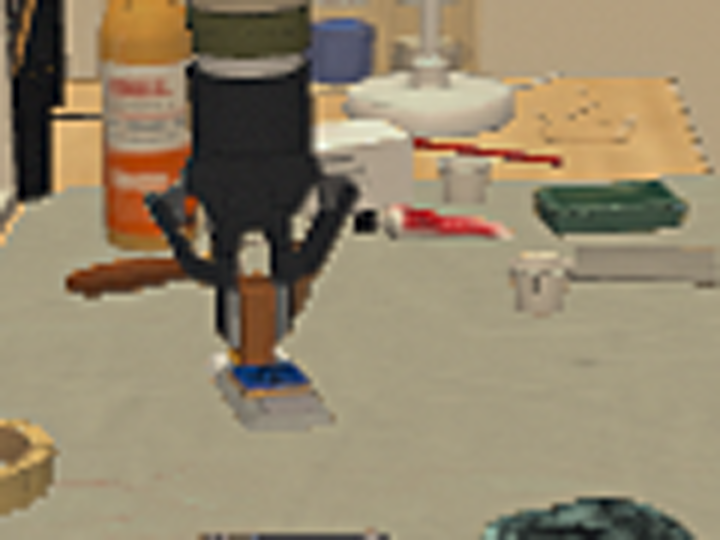

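View pics/top3.png

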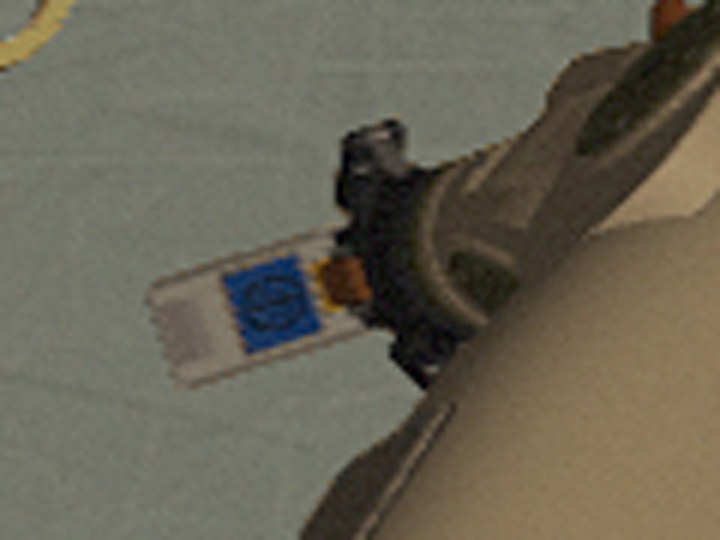

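The carrier is held: opening 21.6 mm on the 22 mm grip. Next I'll lift it and carry it to the jig.

```bash
python3 - <<'E'
from h import *
q=R.from_matrix(np.array([[0,0,0]]*3)+np.eye(3)).as_quat()
q0=go(.546,-.384,.082,17.1)
q1=go(.528,-.258,.082,10.8,np.array([.546,-.384,.082]),q0)
go(.5099,-.1319,.082,4.5,np.array([.528,-.258,.082]),q1)
E
```

```text
d [-0.16 -0.03 -5.86] rot [0.06 0.07 0.04]  row20% [-0.03 -0.01 -1.17] [0.01 0.01 0.01]
d [12.57  1.98  0.  ] rot [0.  0.  6.3]  row20% [2.51 0.4  0.  ] [0.   0.   1.26]
d [12.73  0.58  0.  ] rot [0.  0.  6.3]  row20% [2.55 0.12 0.  ] [0.   0.   1.26]
```

>>> send_rows --pt "1.5 0 0 -0.6 0 0 0" --pt "1.5 0 0 -1.8 0 0 0" --pt "1.5 0 0 -3.2 0 0 0" --pt "1.5 0 0 -4.8 0 0 0" --pt "1.5 0 0 -6.0 0 0 0" --force 60

```text
time_s: 4.8
ee_pos: [0.5457, -0.3824, 0.0842]
tcp_rot: [0.594, 0.805, -0.0, 0.001]
contact_force: [0.2, -1.0, -4.1]
opening: 0.0212
```

>>> send_rows --pt "1.5 1.5 0.2 0 0 0 0.8" --pt "1.5 4 0.6 0 0 0 2" --pt "1.5 6.8 1.1 0 0 0 3.4" --pt "1.5 9.6 1.5 0 0 0 4.8" --pt "1.5 12.6 2.0 0 0 0 6.3"

```text
time_s: 5.3
ee_pos: [0.5272, -0.2551, 0.0831]
tcp_rot: [0.638, 0.77, 0.0, 0.0]
contact_force: [0.4, 0.7, -4.1]
opening: 0.0217
```

>>> send_rows --pt "1.5 3 0.1 0 0 0 1.5" --pt "1.5 6 0.3 0 0 0 3" --pt "1.5 9 0.4 0 0 0 4.5" --pt "1.5 11.5 0.5 0 0 0 5.7" --pt "1.5 12.7 0.6 0 0 0 6.3"

```text
time_s: 5.8
ee_pos: [0.5085, -0.1277, 0.0831]
tcp_rot: [0.678, 0.735, 0.0, -0.0]
contact_force: [0.4, -1.0, -3.9]
opening: 0.0214
```

```bash
cat > look.py <<'E'
import sys
from h import *
k=sys.argv[1]
for n,x,y,w,h,f in(("side",300,170,90,90,6),("top",225,180,160,90,5)):
    c=cams.camera(n);cv2.imwrite(f"pics/{n}{k}.png",cv2.resize(c["img"][y:y+h,x:x+w],None,fx=f,fy=f,interpolation=cv2.INTER_CUBIC))
s=status.state();print(s["ee_pos"],s["tcp_rot"],s["time_s"],s["contact_force"],s["ft_torque"],s["opening"])
E
python3 look.py 4;python3 -c "
from h import *
go(.5099,-.1319,.082,4.5)"
```

```text
[ 0.50889685 -0.12816714  0.08311531] [ 6.77617578e-01  7.35414428e-01  1.30256434e-04 -1.39833864e-04] 5.9 [ 0.69785986  0.02413425 -4.85948311] [-0.16288878  0.05142592 -0.00209452] 0.021707155319079133
d [-0.38  0.07  0.11] rot [ 0.   -0.02  0.18]  row20% [-0.08  0.01  0.02] [ 0.   -0.    0.04]
```

View pics/side4.png

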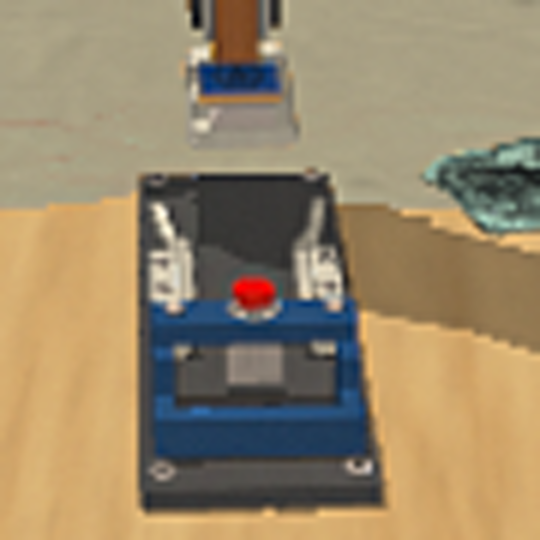

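View pics/top4.png

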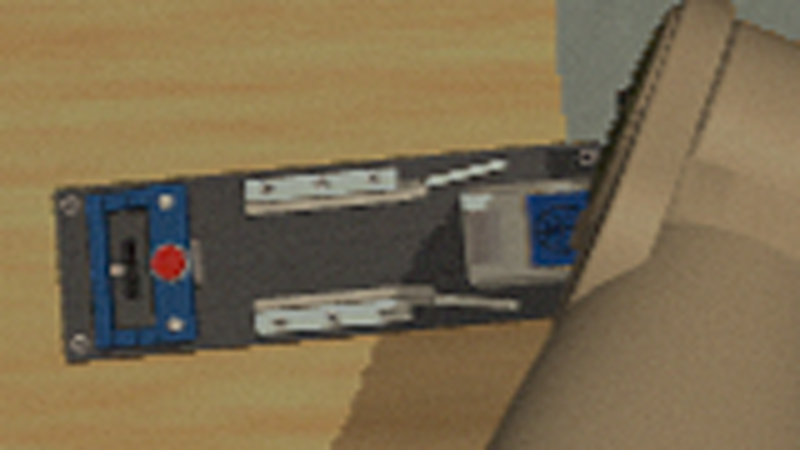

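```bash
cat >> h.py <<'E'
def at(n,px,z):
    c=cal(n);u=cv2.undistortPoints(np.array([[px]],float),c["camera_matrix"],np.array(c["distortion"]))[0,0]
    d=c["pose"][:3,:3]@np.array([u[0],-u[1],-1]);o=c["pose"][:3,3];return o+d*(z-o[2])/d[2]
def tojig(P,j=(.4992,.0047,1.6489)):
    c,s=np.cos(j[2]),np.sin(j[2]);d=np.array(P[:2])-j[:2];return (c*d[0]+s*d[1],-s*d[0]+c*d[1])
E
python3 - <<'E'
from h import *
t=lambda c:up(c,5,225,180);s=lambda c:up(c,6,300,170)
a=at("top",t((462,196)),.07);b=at("top",t((468,281)),.07)
print("top",a,b,np.linalg.norm(a-b),"yaw",np.degrees(np.arctan2(-(b-a)[0],(b-a)[1]))+0,tojig((a+b)/2),tojig(status.state()["ee_pos"]))
a=at("side",s((191,147)),.06);b=at("side",s((299,146)),.06)
print("side",a,b,np.linalg.norm(a-b),tojig((a+b)/2))
def e(k,z,*p):
    for n,q in p: pass
# side jig centre cross-check: guides & rails
for P in ((160,205),(318,203),(185,270),(303,270)): print(tojig(at("side",s(P),.022)))
for P in ((503,163),(517,305),(427,183),(433,297)): print("t",tojig(at("top",t(P),.022)))
E
```

```text
top [ 0.52340877 -0.03025092  0.07      ] [ 0.47661819 -0.03298346  0.07      ] 0.046870300582378954 yaw 93.34224426226083 (np.float64(-0.03626994711079737), np.float64(0.0020226245909864904)) (np.float64(-0.13450095517690755), np.float64(0.00022152965676177153))
side [ 0.52537225 -0.03319995  0.06      ] [ 0.47317403 -0.03551331  0.06      ] 0.0522494543534583 (np.float64(-0.038943267690691945), np.float64(0.002974445511235179))
(np.float64(-0.056566023800174545), np.float64(-0.038840092972043175))
(np.float64(-0.0547591433273482), np.float64(0.03948971030139572))
(np.float64(0.018354790580601677), np.float64(-0.027662516964800883))
(np.float64(0.021124661092954335), np.float64(0.027552896306283648))
t (np.float64(-0.06257981035267227), np.float64(-0.04076291525640781))
t (np.float64(-0.06305770658352418), np.float64(0.040984403421136385))
t (np.float64(-0.017954056713646322), np.float64(-0.033199939178136746))
t (np.float64(-0.015604778472743512), np.float64(0.03212555848837412))
```

>>> send_rows --pt "1.5 0 0.1 0.8 0 0 0" --pt "1.5 0 0.2 1.8 0 0 0" --pt "1.5 0 0.2 2.8 0 0 0" --pt "1.5 0 0.2 3.6 0 0 0" --pt "1.5 0 0.2 4.1 0 0 0"

```text
time_s: 6.5
ee_pos: [0.5104, -0.1296, 0.0398]
tcp_rot: [0.679, 0.734, -0.0, -0.001]
contact_force: [-0.6, -0.8, -4.6]
opening: 0.0215
```

```bash
python3 look.py 5;python3 -c "
from h import *
print(tojig(status.state()['ee_pos']))"
```

```text
[ 0.5104128  -0.12947726  0.04011737] [ 6.78610484e-01  7.34497431e-01 -3.37710685e-04 -1.10479647e-03] 6.6 [-1.18776525 -0.03315421 -3.32045757] [-5.39324070e-02 -1.43738139e-02  7.07011052e-05] 0.021497645339137405
(np.float64(-0.13464308827934318), np.float64(-0.000709535308257259))
```

View pics/side5.png

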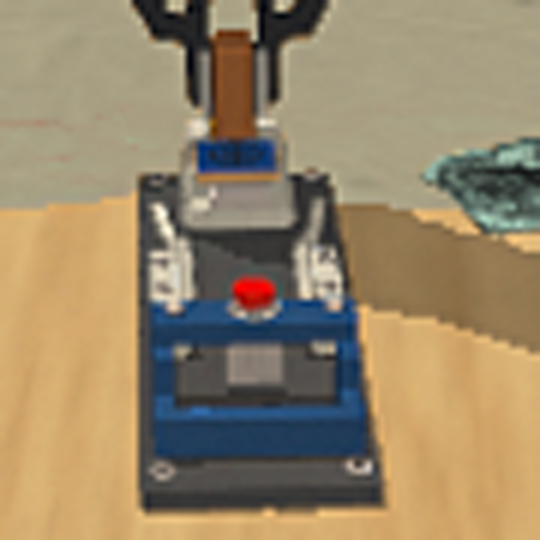

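View pics/top5.png

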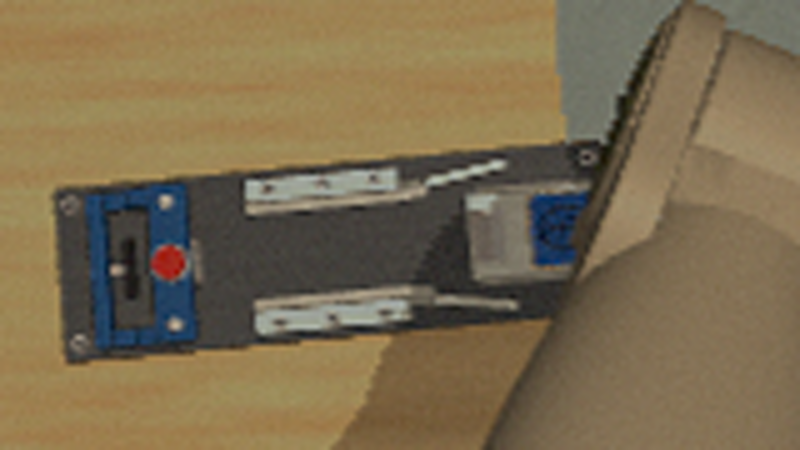

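```bash
python3 - <<'E'
from h import *
t=lambda c:up(c,5,225,180);s=lambda c:up(c,6,300,170)
for z in(.024,):
    a=at("top",t((465,197)),z);b=at("top",t((472,280)),z)
    print("top",np.linalg.norm(a-b),tojig(a),tojig(b),tojig((a+b)/2))
a=at("side",s((183,226)),.016);b=at("side",s((294,226)),.016)
print("side",np.linalg.norm(a-b),tojig(a),tojig(b),tojig((a+b)/2))
t0=cv2.imread("pics/top5.png");s0=cv2.imread("pics/side5.png")
cv2.imwrite("pics/c5t.png",cv2.resize(t0[130:330,380:620],None,fx=3,fy=3,interpolation=cv2.INTER_CUBIC))
cv2.imwrite("pics/c5s.png",cv2.resize(s0[110:310,120:350],None,fx=3,fy=3,interpolation=cv2.INTER_CUBIC))
E
```

```text
top 0.04762525945587416 (np.float64(-0.03897753270863781), np.float64(-0.02311032278586279)) (np.float64(-0.038679980834662606), np.float64(0.02451400714245877)) (np.float64(-0.03882875677165021), np.float64(0.0007018421782979643))
side 0.05462633145754247 (np.float64(-0.04406939227797024), np.float64(-0.02771620190535929)) (np.float64(-0.04119827347799998), np.float64(0.026834625451755578)) (np.float64(-0.04263383287798511), np.float64(-0.00044078822680182787))
```

View pics/c5t.png

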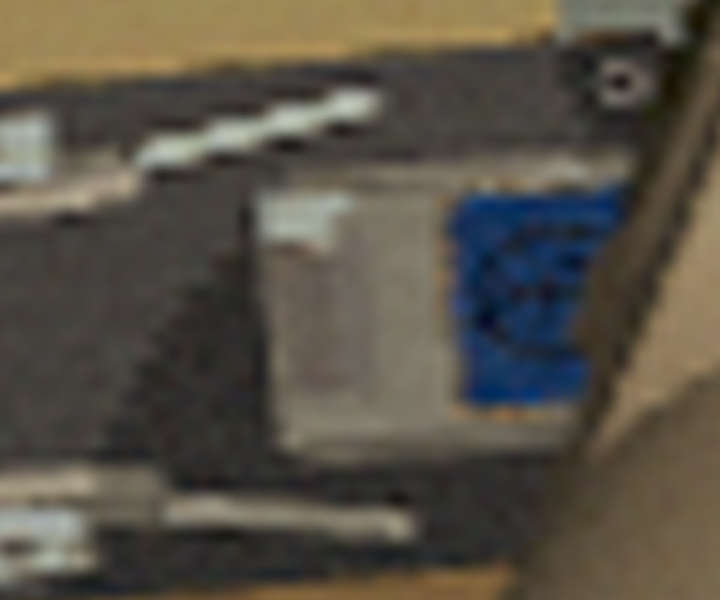

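View pics/c5s.png

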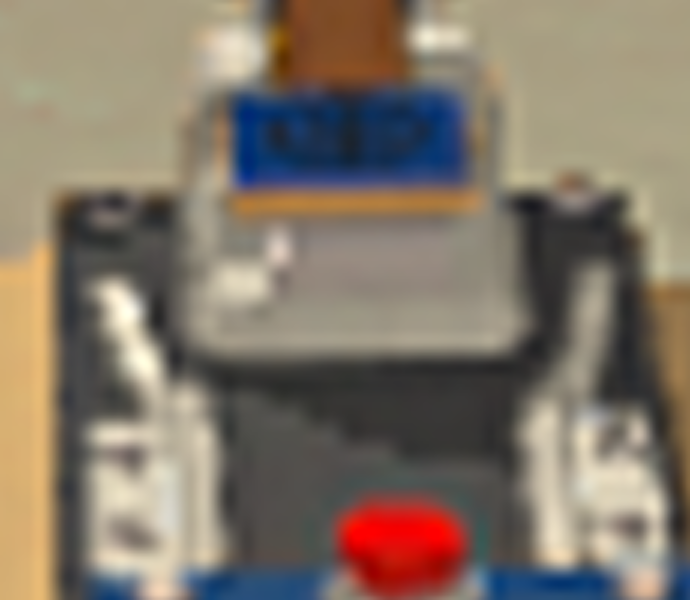

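The nose is centred in the guides to within about 1 mm in both views. Now I'll lower it to contact.

>>> send_rows --pt "1.5 0 0 0.08 0 0 0" --pt "1.5 0 0 0.16 0 0 0" --pt "1.5 0 0 0.24 0 0 0" --pt "1.5 0 0 0.32 0 0 0" --pt "1.5 0 0 0.32 0 0 0"

```text
time_s: 7.2
ee_pos: [0.5112, -0.1297, 0.0381]
tcp_rot: [0.679, 0.735, 0.0, -0.0]
contact_force: [-0.5, 0.1, -5.0]
opening: 0.0215
```

>>> send_rows --pt "1.5 0 0 0.06 0 0 0" --pt "1.5 0 0 0.12 0 0 0" --pt "1.5 0 0 0.18 0 0 0" --pt "1.5 0 0 0.22 0 0 0" --pt "1.5 0 0 0.22 0 0 0"

```text
time_s: 7.7
ee_pos: [0.5112, -0.1297, 0.0359]
tcp_rot: [0.678, 0.735, 0.0, -0.0]
contact_force: [-0.3, -0.5, -3.4]
opening: 0.0215
```

>>> send_rows --pt "1.5 0 0 0.05 0 0 0" --pt "1.5 0 0 0.1 0 0 0" --pt "1.5 0 0 0.1 0 0 0" --pt "1.5 0 0 0.1 0 0 0" --pt "1.5 0 0 0.1 0 0 0"

```text
time_s: 8.2
ee_pos: [0.5114, -0.1298, 0.0354]
tcp_rot: [0.679, 0.735, 0.0, 0.0]
contact_force: [-1.1, 0.0, 2.5]
opening: 0.0216
```

```bash
python3 -c "
from h import *
s=status.state();print(s)
print(tojig(status.state()['ee_pos']))"
```

```text
{'time_s': 8.2, 'q': array([-4.00750854e-01,  3.66407178e-01, -3.91803701e-01,  8.12124062e-01,
       -2.14288082e-06,  1.09074544e+00]), 'joint_velocities': array([ 5.73987935e-04,  1.50418961e-03,  8.59310204e-06,  6.46793336e-04,
        3.38974924e-04, -1.12857598e-04]), 'tau': array([ 1.33404289e-01, -4.46171880e+01,  2.48258024e+01, -8.54540728e-01,
        1.86535483e-01,  1.22958608e-02]), 'ee_pos': array([ 0.51140703, -0.12978894,  0.03536982]), 'tcp_rot': array([6.78521558e-01, 7.34580453e-01, 7.70106788e-05, 2.17461994e-04]), 'contact_force': array([-1.0522277 ,  0.04099677,  2.4831256 ]), 'ft_torque': array([0.08374521, 0.4887874 , 0.08680104]), 'opening': 0.021575616742156162}
(np.float64(-0.13503138964223851), np.float64(-0.0016764154791279913))
```

>>> send_rows --pt "1.5 0.3 0 -0.03 0 0 0" --pt "1.5 0.8 0 -0.03 0 0 0" --pt "1.5 1.3 0 -0.03 0 0 0" --pt "1.5 1.8 0 -0.03 0 0 0" --pt "1.5 2.0 0 -0.03 0 0 0"

```text
time_s: 8.7
ee_pos: [0.5098, -0.1093, 0.0354]
tcp_rot: [0.678, 0.735, 0.0, 0.0]
contact_force: [0.3, -1.9, 0.2]
opening: 0.0214
```

```bash
python3 look.py 6;python3 -c "
from h import *
print(tojig(status.state()['ee_pos']))
t0=cv2.imread('pics/top6.png');s0=cv2.imread('pics/side6.png')
cv2.imwrite('pics/c6t.png',cv2.resize(t0[130:330,380:620],None,fx=3,fy=3,interpolation=cv2.INTER_CUBIC))
cv2.imwrite('pics/c6s.png',cv2.resize(s0[110:310,120:350],None,fx=3,fy=3,interpolation=cv2.INTER_CUBIC))"
```

```text
[ 0.50981185 -0.10904279  0.03538892] [ 6.78210260e-01  7.34867805e-01  3.78332110e-04 -9.48071483e-05] 8.8 [-0.5319742   0.91988321  1.073056  ] [ 0.06534569  0.09476602 -0.01230922] 0.021364624072904844
(np.float64(-0.11422402010513058), np.float64(-0.0017047977572855963))
```

View pics/c6t.png

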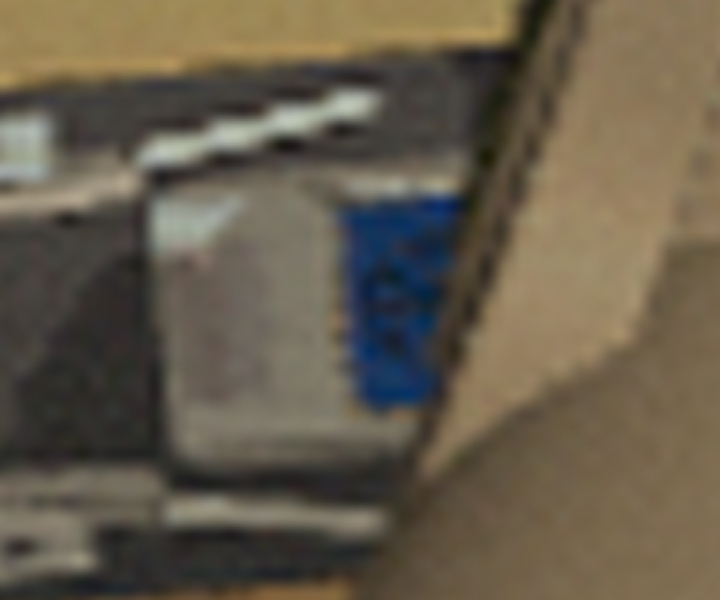

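View pics/c6s.png

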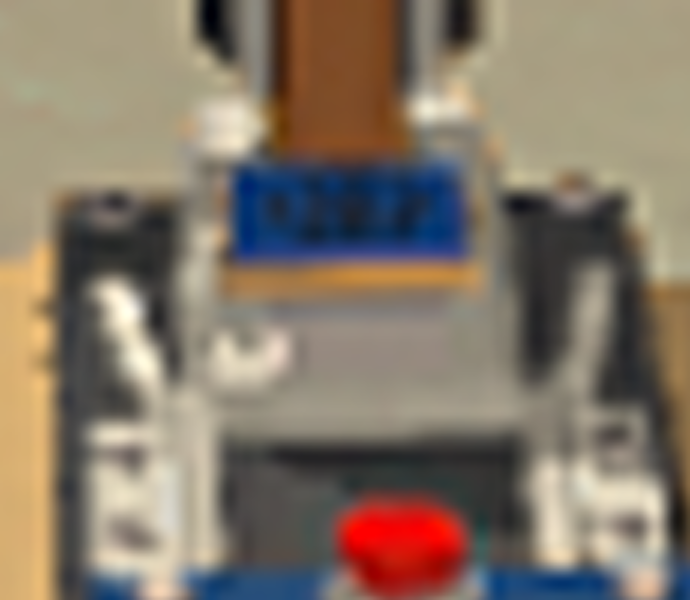

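>>> send_rows --pt "1.5 0.2 -0.05 0 0 0 0" --pt "1.5 0.5 -0.07 0 0 0 0" --pt "1.5 0.9 -0.07 0 0 0 0" --pt "1.5 1.3 -0.07 0 0 0 0" --pt "1.5 1.5 -0.07 0 0 0 0"

```text
time_s: 9.3
ee_pos: [0.5078, -0.0946, 0.0354]
tcp_rot: [0.678, 0.735, -0.0, 0.0]
contact_force: [0.5, -2.5, 1.6]
opening: 0.021
```

```bash
cat > st.py <<'E'
from h import *
s=status.state();P=s['ee_pos'];j=tojig(P);c,n=np.cos(1.6489),np.sin(1.6489);F=s['contact_force'];T=s['ft_torque']
np.set_printoptions(precision=3,suppress=True)
A=R.from_quat(s['tcp_rot']);y=A.apply([0,1,0]);z=A.apply([0,0,1])
print("t",s['time_s'],"jig mm",np.round([j[0]*1e3,j[1]*1e3,P[2]*1e3],2),"F slide,lat,z",np.round([c*F[0]+n*F[1],-n*F[0]+c*F[1],F[2]],2),"T",T,"open",s['opening'],"tilt",z[:2],"ty",np.degrees(np.arctan2(y[1],y[0])))
E
python3 st.py
```

```text
t 9.3 jig mm [-99.69  -0.83  35.36] F slide,lat,z [-2.5 -0.3  1.6] T [-0.626  0.073 -0.02 ] open 0.020956005581147276 tilt [ 0. -0.] ty 4.552298745927059
```

>>> send_rows --pt "1.5 0.1 0 0 0 0 0" --pt "1.5 0.2 0 0 0 0 0" --pt "1.5 0.3 0 0 0 0 0" --pt "1.5 0.4 0 0 0 0 0" --pt "1.5 0.4 0 0 0 0 0"

```text
time_s: 9.8
ee_pos: [0.5076, -0.0908, 0.0354]
tcp_rot: [0.679, 0.735, 0.0, 0.0]
contact_force: [-0.3, -2.1, 3.4]
opening: 0.0219
```

```bash
python3 st.py
```

```text
t 9.8 jig mm [-95.91  -0.96  35.38] F slide,lat,z [-2.07  0.48  3.43] T [-0.462  0.098  0.008] open 0.021913918245289436 tilt [0. 0.] ty 4.545342706915734
```

>>> send_rows --pt "1.5 0.2 0 -0.04 0 0 0" --pt "1.5 0.6 0 -0.04 0 0 0" --pt "1.5 1.0 0 -0.04 0 0 0" --pt "1.5 1.4 0 -0.04 0 0 0" --pt "1.5 1.5 0 -0.04 0 0 0"

```text
time_s: 10.3
ee_pos: [0.5059, -0.0751, 0.0354]
tcp_rot: [0.678, 0.735, 0.0, -0.0]
contact_force: [-0.0, -0.5, -1.7]
opening: 0.0213
```

```bash
python3 st.py
```

```text
t 10.3 jig mm [-80.06  -0.41  35.41] F slide,lat,z [-0.48  0.08 -1.74] T [-0.342  0.022  0.   ] open 0.021331683343353596 tilt [-0.001  0.001] ty 4.586686058532807
```

>>> send_rows --pt "1.5 0.5 0 0 0 0 0" --pt "1.5 1.1 0 0 0 0 0" --pt "1.5 1.8 0 0 0 0 0" --pt "1.5 2.4 0 0 0 0 0" --pt "1.5 2.7 0 0 0 0 0"

```text
time_s: 10.8
ee_pos: [0.5037, -0.048, 0.0354]
tcp_rot: [0.678, 0.735, 0.0, -0.001]
contact_force: [-0.1, -0.3, -3.7]
opening: 0.0216
```

```bash
python3 st.py
```

```text
t 10.8 jig mm [-52.85  -0.36  35.41] F slide,lat,z [-0.34  0.17 -3.73] T [-0.06  -0.009 -0.035] open 0.021602302764581693 tilt [-0.001  0.001] ty 4.595115782299561
```

>>> send_rows --pt "1.5 0.5 0 0 0 0 0" --pt "1.5 1.2 0 0 0 0 0" --pt "1.5 1.9 0 0 0 0 0" --pt "1.5 2.6 0 0 0 0 0" --pt "1.5 3.0 0 0 0 0 0"

```text
time_s: 11.3
ee_pos: [0.5015, -0.0183, 0.0356]
tcp_rot: [0.678, 0.735, 0.0, -0.0]
contact_force: [0.2, -0.7, -3.8]
opening: 0.0207
```

```bash
python3 st.py
```

```text
t 11.3 jig mm [-23.09  -0.55  35.61] F slide,lat,z [-0.74 -0.15 -3.84] T [-0.077 -0.043 -0.006] open 0.020732574750731942 tilt [-0.  0.] ty 4.580535259669977
```

>>> send_rows --pt "1.5 0.5 0 0 0 0 0" --pt "1.5 1.2 0 0 0 0 0" --pt "1.5 1.9 0 0 0 0 0" --pt "1.5 2.5 0 0 0 0 0" --pt "1.5 2.8 0 0 0 0 0"

```text
time_s: 11.8
ee_pos: [0.4994, 0.0095, 0.0357]
tcp_rot: [0.678, 0.735, 0.0, -0.0]
contact_force: [-0.2, 0.5, -3.9]
opening: 0.0213
```

```bash
python3 st.py; python3 look.py 7
```

```text
t 11.8 jig mm [ 4.79 -0.6  35.66] F slide,lat,z [ 0.51  0.17 -3.9 ] T [-0.129  0.01   0.005] open 0.021262972163713194 tilt [-0.  0.] ty 4.581320294201335
[0.49947986 0.00927187 0.03567008] [ 6.78248845e-01  7.34832295e-01  1.44942618e-05 -4.00894247e-05] 11.9 [ 0.33601223 -0.41310997 -3.38331039] [-0.05903949 -0.03648824  0.01841602] 0.021534954567704427
```

View pics/side7.png

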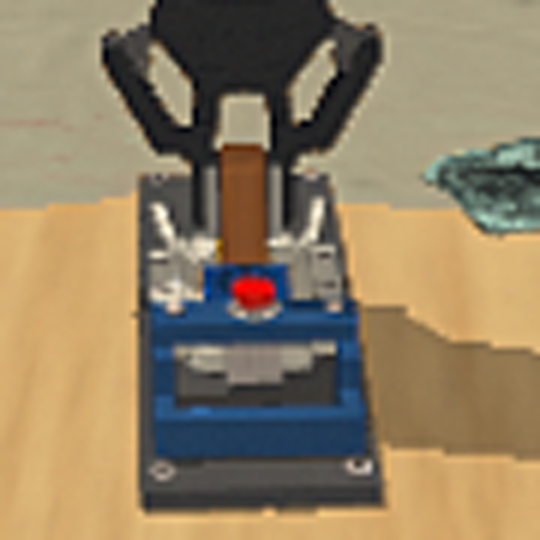

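View pics/top7.png

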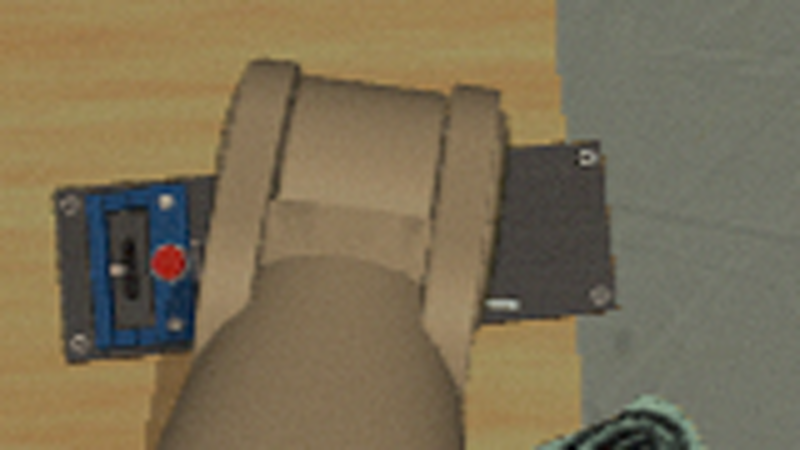

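>>> send_rows --pt "1.5 0.3 0 0 0 0 0" --pt "1.5 0.7 0 0 0 0 0" --pt "1.5 1.1 0 0 0 0 0" --pt "1.5 1.4 0 0 0 0 0" --pt "1.5 1.5 0 0 0 0 0"

```text
time_s: 12.4
ee_pos: [0.4983, 0.0241, 0.0357]
tcp_rot: [0.678, 0.735, 0.0, -0.0]
contact_force: [-0.2, -0.6, -4.3]
opening: 0.0213
```

```bash
python3 st.py
```

```text
t 12.4 jig mm [19.44 -0.6  35.66] F slide,lat,z [-0.63  0.25 -4.26] T [-0.129 -0.041 -0.001] open 0.0213377988080004 tilt [-0.  0.] ty 4.565581559807153
```

>>> send_rows --pt "1.5 0.2 0 0 0 0 0" --pt "1.5 0.4 0 0 0 0 0" --pt "1.5 0.6 0 0 0 0 0" --pt "1.5 0.8 0 0 0 0 0" --pt "1.5 0.9 0 0 0 0 0"

```text
time_s: 12.9
ee_pos: [0.4976, 0.0329, 0.0357]
tcp_rot: [0.678, 0.735, 0.0, -0.0]
contact_force: [0.3, 0.0, -4.0]
opening: 0.0216
```

```bash
python3 st.py
```

```text
t 12.9 jig mm [28.29 -0.61 35.66] F slide,lat,z [ 0.   -0.26 -3.97] T [-0.102  0.021  0.036] open 0.02158434106067579 tilt [-0.  0.] ty 4.554233569447155
```

>>> send_rows --pt "1.5 0.1 0 0 0 0 0" --pt "1.5 0.2 0 0 0 0 0" --pt "1.5 0.3 0 0 0 0 0" --pt "1.5 0.4 0 0 0 0 0" --pt "1.5 0.5 0 0 0 0 0"

```text
time_s: 13.4
ee_pos: [0.4972, 0.0376, 0.0356]
tcp_rot: [0.679, 0.735, -0.0, 0.0]
contact_force: [-0.1, -0.8, -6.1]
opening: 0.0216
```

```bash
python3 st.py
```

```text
t 13.4 jig mm [32.93 -0.61 35.63] F slide,lat,z [-0.84  0.13 -6.14] T [-0.464 -0.035  0.039] open 0.021558046168603757 tilt [-0. -0.] ty 4.538030711198857
```

Fz has gone to -6.1, so the ramp has met the catch. I'll continue in small steps.

>>> send_rows --pt "1.5 0.08 0 0 0 0 0" --pt "1.5 0.16 0 0 0 0 0" --pt "1.5 0.24 0 0 0 0 0" --pt "1.5 0.32 0 0 0 0 0" --pt "1.5 0.4 0 0 0 0 0"

```text
time_s: 13.9
ee_pos: [0.4969, 0.0417, 0.0356]
tcp_rot: [0.679, 0.735, -0.0, -0.0]
contact_force: [-0.4, -1.6, -6.0]
opening: 0.0216
```

```bash
python3 st.py
```

```text
t 13.9 jig mm [37.03 -0.57 35.6 ] F slide,lat,z [-1.55  0.52 -5.98] T [-0.58  -0.036  0.001] open 0.02155035291133081 tilt [-0. -0.] ty 4.539793238765678
```

>>> send_rows --pt "1.5 0.08 0 0 0 0 0" --pt "1.5 0.16 0 0 0 0 0" --pt "1.5 0.24 0 0 0 0 0" --pt "1.5 0.32 0 0 0 0 0" --pt "1.5 0.4 0 0 0 0 0"

```text
time_s: 14.4
ee_pos: [0.4966, 0.0457, 0.0356]
tcp_rot: [0.679, 0.735, -0.0, -0.0]
contact_force: [0.0, -2.2, -6.8]
opening: 0.0213
```

```bash
python3 st.py
```

```text
t 14.4 jig mm [41.06 -0.61 35.62] F slide,lat,z [-2.17  0.16 -6.83] T [-0.69  -0.047 -0.016] open 0.02132294575771691 tilt [-0. -0.] ty 4.542062398181716
```

>>> send_rows --pt "1.5 0.08 0 0 0 0 0" --pt "1.5 0.16 0 0 0 0 0" --pt "1.5 0.24 0 0 0 0 0" --pt "1.5 0.32 0 0 0 0 0" --pt "1.5 0.4 0 0 0 0 0"

```text
time_s: 14.9
ee_pos: [0.4962, 0.0499, 0.0356]
tcp_rot: [0.678, 0.735, 0.0, -0.0]
contact_force: [-0.0, -0.6, -6.5]
opening: 0.0213
```

```bash
python3 st.py; python3 look.py 8
```

```text
t 14.9 jig mm [45.31 -0.57 35.64] F slide,lat,z [-0.57  0.07 -6.53] T [-0.384 -0.01  -0.007] open 0.02131047817367551 tilt [-0.  0.] ty 4.55397256972034
[0.49623902 0.04999023 0.03564776] [ 6.78408370e-01  7.34684965e-01  1.79215126e-04 -2.32738134e-04] 15.0 [-0.02516612 -0.00983569 -6.92582708] [-0.26147449 -0.00630147 -0.00934854] 0.02136058585314707
```

View pics/side8.png

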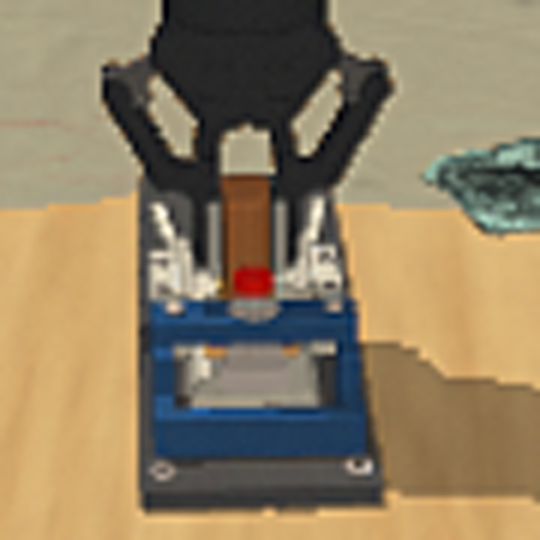

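The red head has risen: its centre row is now 282, where it was 292. The ridge is passing under it.

>>> send_rows --pt "1.5 0.05 0 0 0 0 0" --pt "1.5 0.1 0 0 0 0 0" --pt "1.5 0.15 0 0 0 0 0" --pt "1.5 0.2 0 0 0 0 0" --pt "1.5 0.2 0 0 0 0 0"

```text
time_s: 15.5
ee_pos: [0.4962, 0.0517, 0.0357]
tcp_rot: [0.678, 0.735, 0.0, -0.0]
contact_force: [-0.1, 0.1, -6.6]
opening: 0.0215
```

```bash
python3 st.py
```

```text
t 15.5 jig mm [47.13 -0.68 35.71] F slide,lat,z [ 0.11  0.1  -6.61] T [-0.296 -0.057 -0.006] open 0.021526832817012547 tilt [0. 0.] ty 4.549411172459598
```

>>> send_rows --pt "1.5 0.05 0 0 0 0 0" --pt "1.5 0.1 0 0 0 0 0" --pt "1.5 0.15 0 0 0 0 0" --pt "1.5 0.2 0 0 0 0 0" --pt "1.5 0.2 0 0 0 0 0"

```text
time_s: 16.0
ee_pos: [0.496, 0.0538, 0.0357]
tcp_rot: [0.678, 0.735, 0.0, -0.0]
contact_force: [0.2, -0.2, -7.0]
opening: 0.0215
```

```bash
python3 st.py
```

```text
t 16.0 jig mm [49.16 -0.66 35.68] F slide,lat,z [-0.22 -0.19 -7.  ] T [-0.214 -0.04   0.02 ] open 0.02146604382989345 tilt [0. 0.] ty 4.549872518207733
```

>>> send_rows --pt "1.5 0.05 0 0 0 0 0" --pt "1.5 0.1 0 0 0 0 0" --pt "1.5 0.15 0 0 0 0 0" --pt "1.5 0.2 0 0 0 0 0" --pt "1.5 0.2 0 0 0 0 0"

```text
time_s: 16.5
ee_pos: [0.4958, 0.0558, 0.0357]
tcp_rot: [0.678, 0.735, 0.0, -0.0]
contact_force: [-1.0, -0.9, -6.3]
opening: 0.0213
```

```bash
python3 st.py
```

```text
t 16.5 jig mm [51.16 -0.64 35.68] F slide,lat,z [-0.8   1.03 -6.3 ] T [-0.309 -0.042 -0.   ] open 0.02130722465526639 tilt [0. 0.] ty 4.551787230418015
```

>>> send_rows --pt "1.5 0.05 0 0 0 0 0" --pt "1.5 0.1 0 0 0 0 0" --pt "1.5 0.15 0 0 0 0 0" --pt "1.5 0.2 0 0 0 0 0" --pt "1.5 0.2 0 0 0 0 0"

```text
time_s: 17.0
ee_pos: [0.4957, 0.0577, 0.0357]
tcp_rot: [0.678, 0.735, 0.0, -0.0]
contact_force: [0.4, -0.5, -5.6]
opening: 0.0212
```

```bash
python3 st.py
```

```text
t 17.0 jig mm [53.15 -0.64 35.69] F slide,lat,z [-0.54 -0.36 -5.56] T [-0.329 -0.007 -0.043] open 0.02124086801771655 tilt [0. 0.] ty 4.550651983845886
```

```bash
python3 look.py 9
```

```text
[0.49568343 0.05771421 0.03566794] [ 6.78499951e-01  7.34600437e-01  9.39826776e-05 -7.50509085e-05] 17.1 [-0.37409466 -0.40604182 -5.98285188] [-0.22098769  0.00097658 -0.05271796] 0.02145497591107575
```

View pics/side9.png

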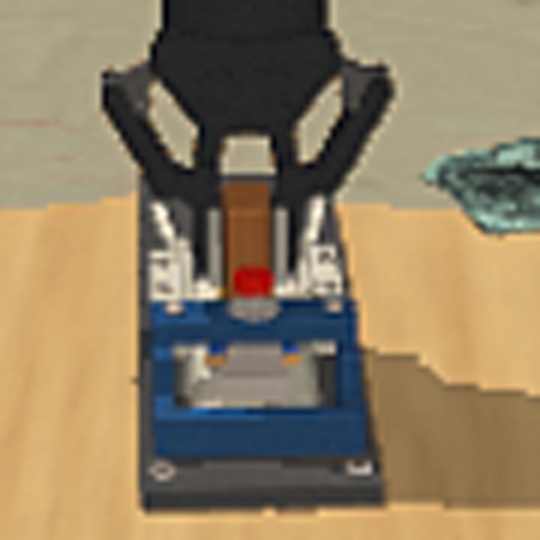

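The catch is still lifted (head at row 282). I'll continue.

>>> send_rows --pt "1.5 0.05 0 0 0 0 0" --pt "1.5 0.1 0 0 0 0 0" --pt "1.5 0.15 0 0 0 0 0" --pt "1.5 0.15 0 0 0 0 0" --pt "1.5 0.15 0 0 0 0 0"

```text
time_s: 17.6
ee_pos: [0.4956, 0.0592, 0.0357]
tcp_rot: [0.678, 0.735, 0.0, -0.0]
contact_force: [-0.5, -1.2, -6.4]
opening: 0.021
```

```bash
python3 st.py
```

```text
t 17.6 jig mm [54.63 -0.63 35.68] F slide,lat,z [-1.18  0.55 -6.44] T [-0.299 -0.019  0.041] open 0.02102898457210772 tilt [0. 0.] ty 4.550231347642365
```

>>> send_rows --pt "1.5 0.05 0 0 0 0 0" --pt "1.5 0.1 0 0 0 0 0" --pt "1.5 0.15 0 0 0 0 0" --pt "1.5 0.15 0 0 0 0 0" --pt "1.5 0.15 0 0 0 0 0"

```text
time_s: 18.1
ee_pos: [0.4958, 0.0607, 0.0359]
tcp_rot: [0.678, 0.735, 0.0, 0.0]
contact_force: [1.1, -1.0, -3.7]
opening: 0.021
```

```bash
python3 st.py
```

```text
t 18.1 jig mm [56.14 -0.94 35.93] F slide,lat,z [-1.04 -0.98 -3.66] T [-0.122 -0.06  -0.004] open 0.02102944159722643 tilt [0.001 0.   ] ty 4.5490077522832895
```

Fz dropped back to -3.7, which suggests the catch clicked. I'll check it in the picture.

```bash
python3 look.py 10
```

```text
[0.49562416 0.06068105 0.03583678] [6.78499382e-01 7.34600935e-01 2.17505625e-04 8.63396964e-05] 18.2 [ 0.35341729  0.91175601 -3.78025778] [-0.03079463 -0.02230999 -0.01297143] 0.021559624530685956
```

View pics/side10.png

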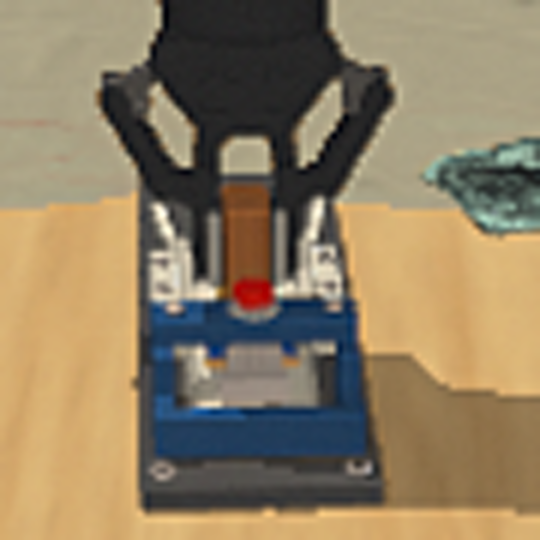

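The head is back down at row 292, so the catch has clicked. Next I'll feel gently for the buffer.

>>> send_rows --pt "1.5 0.04 0 0 0 0 0" --pt "1.5 0.08 0 0 0 0 0" --pt "1.5 0.12 0 0 0 0 0" --pt "1.5 0.15 0 0 0 0 0" --pt "1.5 0.15 0 0 0 0 0"

```text
time_s: 18.7
ee_pos: [0.4953, 0.0622, 0.0357]
tcp_rot: [0.678, 0.735, 0.0, -0.0]
contact_force: [0.4, -0.1, -4.4]
opening: 0.0212
```

```bash
python3 st.py
```

```text
t 18.7 jig mm [57.62 -0.62 35.66] F slide,lat,z [-0.14 -0.4  -4.44] T [-0.122 -0.007 -0.008] open 0.021217671606679728 tilt [0. 0.] ty 4.549883206678218
```

>>> send_rows --pt "1.5 0.03 0 0 0 0 0" --pt "1.5 0.06 0 0 0 0 0" --pt "1.5 0.1 0 0 0 0 0" --pt "1.5 0.1 0 0 0 0 0" --pt "1.5 0.1 0 0 0 0 0"

```text
time_s: 19.2
ee_pos: [0.4953, 0.0629, 0.0357]
tcp_rot: [0.679, 0.735, -0.0, 0.0]
contact_force: [-1.1, -1.0, -3.6]
opening: 0.0212
```

```bash
python3 st.py
```

```text
t 19.2 jig mm [58.36 -0.67 35.72] F slide,lat,z [-0.92  1.15 -3.64] T [-0.417  0.014  0.114] open 0.02117948988468001 tilt [ 0. -0.] ty 4.539037239222804
```

>>> send_rows --pt "1.5 0.03 0 0 0 0 0" --pt "1.5 0.06 0 0 0 0 0" --pt "1.5 0.08 0 0 0 0 0" --pt "1.5 0.08 0 0 0 0 0" --pt "1.5 0.08 0 0 0 0 0"

```text
time_s: 19.7
ee_pos: [0.4953, 0.0637, 0.0357]
tcp_rot: [0.679, 0.735, -0.0, 0.0]
contact_force: [0.6, -3.7, -3.1]
opening: 0.0213
```

```bash
python3 st.py
```

```text
t 19.7 jig mm [59.14 -0.68 35.73] F slide,lat,z [-3.72 -0.33 -3.1 ] T [-0.766 -0.015  0.092] open 0.021314524048226913 tilt [ 0. -0.] ty 4.538865221912895
```

The buffer pushes back with 3.7 N, so that is the stop. Now the tug back.

>>> send_rows --pt "1.5 -0.05 0 0 0 0 0" --pt "1.5 -0.1 0 0 0 0 0" --pt "1.5 -0.15 0 0 0 0 0" --pt "1.5 -0.2 0 0 0 0 0" --pt "1.5 -0.25 0 0 0 0 0"

```text
time_s: 20.2
ee_pos: [0.4952, 0.0618, 0.0356]
tcp_rot: [0.678, 0.735, 0.0, -0.0]
contact_force: [0.1, 0.0, -4.4]
opening: 0.0215
```

```bash
python3 st.py
```

```text
t 20.2 jig mm [57.24 -0.52 35.58] F slide,lat,z [-0.   -0.13 -4.41] T [-0.125 -0.018  0.003] open 0.02146878566311785 tilt [-0.     0.001] ty 4.559570423666216
```

>>> send_rows --pt "1.5 -0.05 0 0 0 0 0" --pt "1.5 -0.1 0 0 0 0 0" --pt "1.5 -0.15 0 0 0 0 0" --pt "1.5 -0.15 0 0 0 0 0" --pt "1.5 -0.15 0 0 0 0 0"

```text
time_s: 20.7
ee_pos: [0.4954, 0.0603, 0.0356]
tcp_rot: [0.678, 0.735, 0.0, -0.0]
contact_force: [-0.7, 1.9, -4.5]
opening: 0.0214
```

```bash
python3 st.py
```

```text
t 20.7 jig mm [55.7  -0.57 35.64] F slide,lat,z [ 1.9   0.5  -4.48] T [ 0.349 -0.011  0.041] open 0.02140281890238875 tilt [-0.     0.001] ty 4.5578211678318485
```

Tension is starting, at 1.9 N.

>>> send_rows --pt "1.5 -0.03 0 0 0 0 0" --pt "1.5 -0.06 0 0 0 0 0" --pt "1.5 -0.07 0 0 0 0 0" --pt "1.5 -0.07 0 0 0 0 0" --pt "1.5 -0.07 0 0 0 0 0"

```text
time_s: 21.2
ee_pos: [0.4954, 0.0602, 0.0355]
tcp_rot: [0.678, 0.735, 0.001, -0.001]
contact_force: [0.6, 5.9, -4.2]
opening: 0.0211
```

```bash
python3 st.py
```

```text
t 21.2 jig mm [55.63 -0.52 35.55] F slide,lat,z [ 5.85 -1.07 -4.25] T [ 1.107 -0.069 -0.046] open 0.021129178902536367 tilt [-0.     0.002] ty 4.583634478414406
```

>>> send_rows --pt "1.5 -0.03 0 0 0 0 0" --pt "1.5 -0.03 0 0 0 0 0" --pt "1.5 -0.03 0 0 0 0 0" --pt "1.5 -0.03 0 0 0 0 0" --pt "1.5 -0.03 0 0 0 0 0"

```text
time_s: 21.7
ee_pos: [0.4954, 0.0602, 0.0355]
tcp_rot: [0.678, 0.735, 0.001, -0.001]
contact_force: [0.4, 6.4, -5.2]
opening: 0.0213
```

```bash
python3 st.py; python3 look.py 11
```

```text
t 21.7 jig mm [55.6  -0.54 35.52] F slide,lat,z [ 6.34 -0.88 -5.19] T [ 1.294 -0.088 -0.07 ] open 0.02126877817724216 tilt [-0.     0.003] ty 4.59029188706706
[0.49542477 0.0601576  0.03552971] [ 0.67823049  0.734848    0.00093743 -0.00097131] 21.8 [ 0.88790593  5.24116552 -5.0479701 ] [ 1.23129003 -0.03867751 -0.01514888] 0.021456918678879933
```

View pics/side11.png

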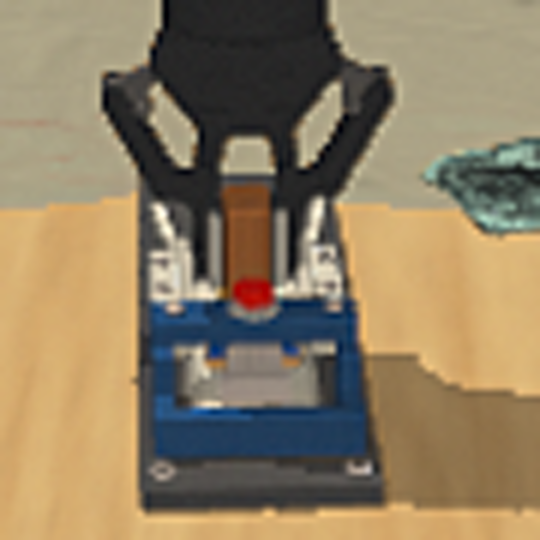

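>>> send_rows --pt "1.5 -0.04 0 0 0 0 0" --pt "1.5 -0.04 0 0 0 0 0" --pt "1.5 -0.04 0 0 0 0 0" --pt "1.5 -0.04 0 0 0 0 0" --pt "1.5 -0.04 0 0 0 0 0"

```text
time_s: 22.3
ee_pos: [0.4954, 0.0601, 0.0355]
tcp_rot: [0.678, 0.735, 0.001, -0.001]
contact_force: [0.6, 8.6, -6.2]
opening: 0.0216
```

```bash
python3 st.py
```

```text
t 22.3 jig mm [55.55 -0.58 35.54] F slide,lat,z [ 8.49 -1.22 -6.21] T [ 1.526 -0.094 -0.048] open 0.021581243871447522 tilt [-0.     0.004] ty 4.601721188095745
```

The catch held 8.5 N with no creep (55.55 mm, was 55.6). I'll ease forward into the play, set the weight down and let go.

>>> send_rows --pt "1.5 0.08 0 0 0 0 0" --pt "1.5 0.16 0 0.02 0 0 0" --pt "1.5 0.24 0 0.04 0 0 0" --pt "1.5 0.26 0 0.05 0 0 0" --pt "1.5 0.26 0 0.05 0 0 0"

```text
time_s: 22.8
ee_pos: [0.4956, 0.0606, 0.0354]
tcp_rot: [0.679, 0.734, -0.0, 0.0]
contact_force: [-0.9, -0.8, -1.6]
opening: 0.0215
```

```bash
python3 st.py
```

```text
t 22.8 jig mm [56.   -0.8  35.38] F slide,lat,z [-0.76  0.96 -1.57] T [-0.162  0.232  0.084] open 0.02150557217693289 tilt [ 0.    -0.001] ty 4.520214157932481
```

>>> send_rows --pt "2.4 0 0 0 0 0 0" --pt "2.8 0 0 0 0 0 0" --pt "3.5 0 0 0 0 0 0" --pt "4.5 0 0 0 0 0 0" --pt "5.5 0 0 0 0 0 0"

```text
time_s: 23.3
ee_pos: [0.4956, 0.0611, 0.0353]
tcp_rot: [0.679, 0.735, 0.0, 0.0]
contact_force: [0.3, 0.5, -0.2]
opening: 0.0548
```

```bash
python3 st.py; python3 look.py 12
```

```text
t 23.3 jig mm [56.53 -0.81 35.31] F slide,lat,z [ 0.51 -0.32 -0.24] T [ 0.04  -0.026 -0.004] open 0.05479304721536578 tilt [0. 0.] ty 4.541908656665256
[0.49550405 0.06111394 0.03523806] [6.78517996e-01 7.34583772e-01 8.89455224e-05 6.57739529e-05] 23.4 [ 0.48666071 -0.21214089 -1.2314485 ] [-0.02576502 -0.01121332 -0.00977897] 0.05494421545370576
```

View pics/side12.png

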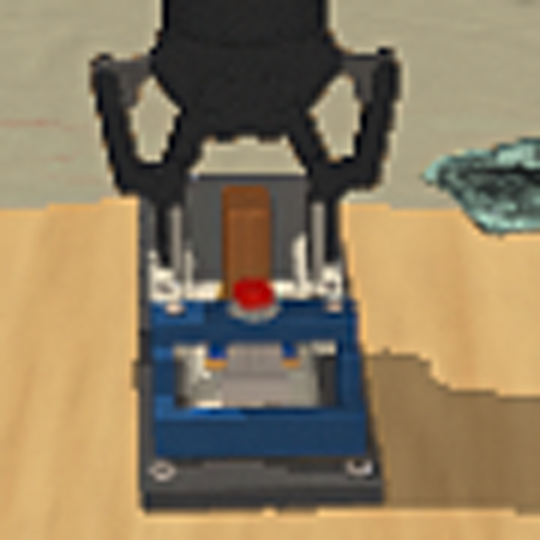

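The fingers are clear of the grip on both sides. I'll retreat straight up, then back along -y so the top camera can see the jig.

>>> send_rows --pt "5.5 0 0 -1 0 0 0" --pt "5.5 0 0 -3 0 0 0" --pt "5.5 0 0 -6 0 0 0" --pt "5.5 0 0 -9 0 0 0" --pt "5.5 0 0 -12 0 0 0"

```text
time_s: 23.9
ee_pos: [0.4953, 0.0611, 0.1571]
tcp_rot: [0.679, 0.735, 0.0, 0.0]
contact_force: [0.5, 0.8, 0.5]
opening: 0.055
```

>>> send_rows --pt "5.5 -3 0 -2 0 0 0" --pt "5.5 -7 0 -4 0 0 0" --pt "5.5 -11 0 -5 0 0 0" --pt "5.5 -15 0 -5 0 0 0" --pt "5.5 -18 0 -5 0 0 0"

```text
time_s: 24.4
ee_pos: [0.5101, -0.1206, 0.2067]
tcp_rot: [0.679, 0.734, 0.0, 0.001]
contact_force: [0.1, 0.5, -0.1]
opening: 0.0552
```

>>> send_rows --pt "5.5 -3 0 0 0 0 0" --pt "5.5 -7 0 0 0 0 0" --pt "5.5 -8 0 0 0 0 0" --pt "5.5 -8 0 0 0 0 0" --pt "5.5 -8 0 0 0 0 0"

```text
time_s: 24.9
ee_pos: [0.5157, -0.1974, 0.2054]
tcp_rot: [0.679, 0.735, 0.0, -0.0]
contact_force: [-0.2, -0.4, -0.7]
opening: 0.055
```

```bash
python3 look.py 13; python3 -c "
from h import *
for n in('top','side'): cv2.imwrite(f'pics/{n}f.png',cal(n)['img'])"
```

```text
[ 0.51581067 -0.19668739  0.20537666] [ 6.77995012e-01  7.35066439e-01  1.47258618e-04 -2.69491695e-04] 25.0 [ 0.25978419 -0.03289437  0.19546079] [-0.01983711 -0.00831841 -0.0104225 ] 0.05506677326534209
```

View pics/side13.png

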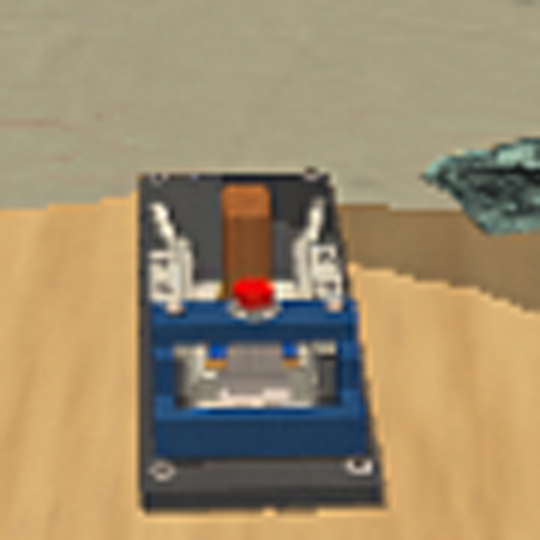

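View pics/top13.png

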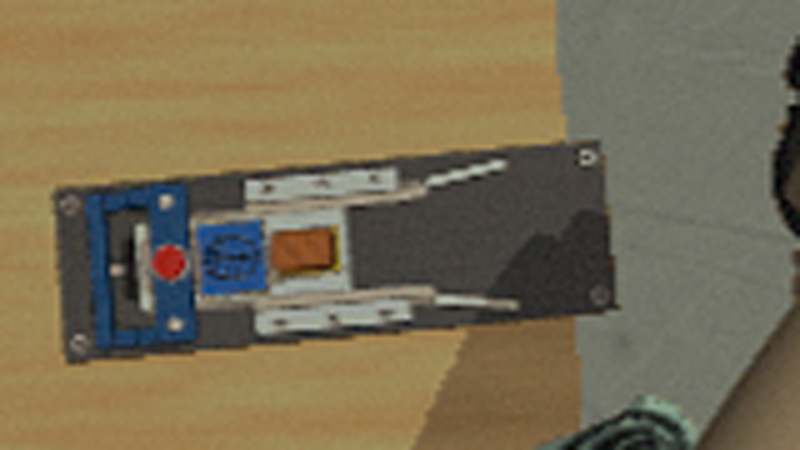

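View pics/topf.png

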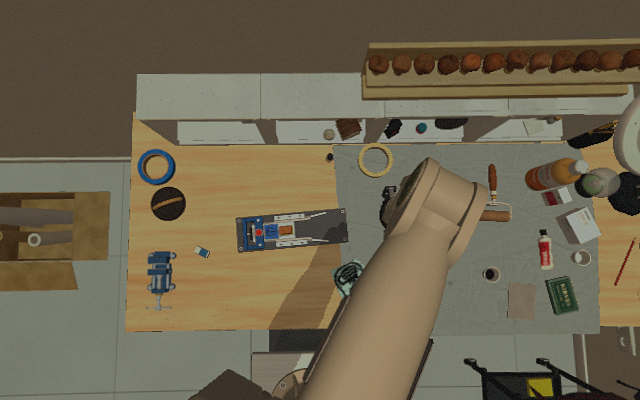

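The carrier sits in the jig with its nose under the bridge, the grip at (303,252) in the crop and the catch head down at row 292. The tape (375,160), stamp (330,156) and eraser (202,252) are where they started. I'll hand in.

```bash
python3 -c "
from station import bot
print(bot.sign_off())"
```

```text
the job is handed in; nothing more can be done
None
```

The carrier is locked in the jig and I've let go of it. I handed the job in at about 25 s of the 61 s allowed.

- **Insertion:** I gripped the carrier by its wooden grip, set it down in the guides and slid it in. The push needed was about 2.5 N at most.
- **Catch:** The red head rose as the ridge passed under it and dropped back to its resting height. It clicked with the gripper about 56 mm past the mouth.
- **Stop:** I went on until the rubber buffer pushed back with 3.7 N, well under the 15 N limit.
- **Tug:** I pulled back with up to 8.5 N. The carrier did not creep, holding at 55.6 mm.
- **Release:** I moved the carrier forward about 0.5 mm into its play, lowered it onto the floor of the jig and opened the fingers. The arm is now well clear.

The last pictures show the catch down, the carrier in place and the tape, stamp and eraser where they started. No check failed. While lining up, the camera and gripper readings of the sideways position disagreed by 1 to 2 mm. I split the difference, and the rails then took the carrier with almost no side force.

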